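Brake lever firm-point check on a handlebar in the bench clamp

ROBOT

A 7-joint arm with a two-finger parallel gripper is mounted at the origin on a cart in front of the work surface, level with it; the furniture and walls round the work are solid. World frame = base frame: x ahead of the robot, y to its left, z up, the work surface at z = 0. Lengths are in m, angles in rad, forces in N, time in s.
With the tool pointing down it reaches from about 0.425 to 0.875 m from the base axis. Payload 9.9 kg.
Tool frame: the origin (TCP) lies at the very end of the fingers, on their centre line; the grasp point (between the pads) lies 19 mm behind it (env.pinch_z is the distance from the TCP to the grasp point, in m); z points along the fingers, y is the line along which they close (so a half turn about z gives the same grasp; the last joint's range is limited). The gripper opens to 85 mm and grips with 20 to 120 N. Pads are 22 mm wide; open, the fingers measure 114 mm over their backs; the gripper's body (76 mm by 85 mm) begins 54 mm behind the grasp point. The pads swing forward as they close: fully open they stand 13 mm farther back than shut.
Start: joints at [-1.338, 0.576, 0.025, 1.437, -0.015, 1.129, -0.057], TCP at [0.21, 0.641, 0.231] pointing down, gripper open.
Joint ranges: [-2.76, 2.76], [-0.34, 2.15], [-1.52, 1.57], [0.19, 2.46], [-1.09, 4.23], [0.17, 1.99], [-2.82, 2.82]. Speed limits (rad/s): [2.22, 2.22, 3.01, 3.01, 3.14, 3.14, 3.14].

INTERFACE

Orientations are given as a unit quaternion [x, y, z, w].
In Python, from bench import env gives the robot as it stands.
- The arm moves only by the tool carry_out, never from a script. Its arguments are lists of equal length, an entry for each row: "gripper": the opening, from 0 (shut) to 1 (fully open); "linear": the shift along the world's x, y, z each as a share of 0.025 m, from -1 to 1, a list of three; "turn": the turn, a rotation vector about the world's x, y, z each as a share of 4 degrees, from -1 to 1, a list of three. A call has 1 to 12 rows; each row shifts and turns the commanded pose from where the row before left it; what a row does not reach is not made up. A row lasts 1/12 s, in which the tool goes at most 41.7 mm and 7.16 degrees, less where a joint would pass 70% of its speed; a pose out of reach is approached as far as the arm can. A call with a number of a shift or a turn outside -1 to 1 is refused whole. A call with a gripper value outside its range is refused whole. The fingers move at their own pace and stop on an object; the grip force is fixed at half the most. Time passes only in rows, so rows that do not move let the fingers close. It gives the time, the measured TCP pose, the force, the opening and the grip force at its end, in the units of the state.
- env.get_state(): the state, without advancing time (a new reading comes with each control period).
- env.snapshot(name): name is "side" or "top"; returns the picture (384x512x3 uint8, red, green, blue); there is no depth.
- env.camera_info(name): a dict with "fx", "fy", "cx", "cy" (pixels), "cam_to_world" (4x4, takes a point from camera to world coordinates). Camera axes: x right, y down, z forward; pixel columns grow to the right and rows downward; lengths in m; the calibration is good to about 2 mm. A picture is of the moment at which its call begins. camera_info takes no time and is no camera call.
- env.finish_job(): hands the job in; it is judged then, once.
The state is a dict: "time_s": time; "qpos": joint angles; "dq": joint speeds; "tau": joint torques, N m; "ee_pos": TCP position; "eef_rot": TCP orientation; "contact_force": force on the tool from outside, world axes, zero at the start; "moment": the same for the moment, N m; "finger_gap": opening from 0.0 (shut) to 1.0 (fully open); "finger_force": force on a finger pad.
Only numpy, scipy, OpenCV 4.12 (cv2) and the standard library are available. Lean on these libraries where they do the work, as an engineer would, in place of code of your own. Each camera call takes 0.05 s, during which the arm holds its last target. There are 200 camera calls.

TASK

A scooter handlebar is held in the bench clamp with its two freshly bled brake levers facing you. With the backs of your fingers, press the left lever in until it goes firm, keep it there for a good second to see that it stops short of the grip, and let it spring all the way back out; then press the right lever in to its firm point in the same way, and finish still holding it there so that its gap to the grip can be measured. Push like a firm finger, without forcing a lever on towards the bar, never take a lever between the fingers or squeeze it together with the grip, and leave the tools and parts lying around alone.

Things in the scene. Friction and masses are not known exactly. Their poses are not given: they have to be found in the camera images.
- bar_clamp: Fixed bench clamp with the handlebar; base plate 110x150 mm, black stem with a small display on top (205 mm high). Origin: on the bench under the middle of the bar. z up, y along the bar to the left lever, x from levers to bar: the way levers are pressed. Bar's axis 150 mm above the origin, 476 mm long. Black lever mounts, 40 to 122 mm from the middle, rise at most 25 mm above that axis.
- left_grip: Ribbed black rubber grip at the left (+y) end of the bar, 32 mm in diameter (39 mm at its inner flange), 115 mm long; origin at its inner end, on the bar's axis, 124 mm from the middle of the bar.
- right_grip: The same grip at the right (-y) end of the bar.
- left_lever (a joint): Angle of the left brake lever about its upright pin, rad: 0 fully out, grows as pressed. A spring returns it (1.3 N at the blade when out, 2.5 N when in). It swings freely until it meets its plunger at 0.20 to 0.32 (differs each time and per lever) and goes firm: 10 N more moves the blade only 2 mm. Near 0.48 it meets the grip. Pin: 46 mm in front of the bar's axis, 112 mm from the middle.
- right_lever (a joint): The same for the right brake lever, the mirror image.
- left_lever_face (a point): Point on the outer (robot-side) face of the left lever's aluminium blade, mid height, where a finger presses; 70 mm outward from the pin. Blade 9 mm thick, 13 mm high, level, straight from 45 to 85 mm outward of the pin, end hooked outward. Axes as bar_clamp's when out; turns with the lever (7 mm per 0.1 rad). Gap to grip when out 45 mm; free for 60 mm in front, 90 mm below.
- right_lever_face (a point): The same point on the right lever.
- left_plunger: Small steel pin (7 mm) of the left lever's brake cylinder, which the lever's cam meets at the firm point; hidden between the mount's lugs. It yields, and the check is spoilt, only if the lever is forced far beyond a firm push (over 35 N).
- right_plunger: The same pin of the right lever.
- hex_keys: Loose folding hex key set, 30 x 90 x 21 mm, on the bench beside the clamp; leave alone.
- screwdriver: Loose screwdriver with a red handle, 210 mm, on the bench beside the clamp; leave alone.
- pliers: Loose long pliers, 164 mm, on the bench beside the clamp; leave alone.
- grease_pot: Loose white screw-top pot, 52 mm wide and high, on the bench behind the bar; leave alone.
- meter: Loose yellow hand meter, 145 x 74 x 48 mm, at the right; leave alone.
- mug: Loose mug, 97 mm high, at the left; leave alone.
- board: Loose circuit board, 80 x 110 x 14 mm, at the left; leave alone.
- tape: Loose roll of black tape, 104 mm wide, 48 mm high, at the right; leave alone.

How it is judged:
By the outcome, as a careful person would: the job done as asked, in the order asked, and still so for the second after the job is handed in, while the arm keeps its last pose, push and grip.
It also fails if it takes over 54 s, if anything falls off the work surface, if the arm or the gripper's body presses on something with over 40 N, if the wrist force passes 120 N, or if a joint passes its speed limit or range.

## Working session

There is one attempt and no reset: what is moved stays moved. The work goes in short steps, Python scripts to look and compute and a tool call to move; the robot and the scene stay as the last step left them, time stands still between calls to the robot, and variables do not carry over. Pictures are saved under pics/ and viewed, at most 10 in all, crops included, and the job is handed in when it is done.

Besides the shell and the picture viewer there is one more tool, called after "Request:" as name(argument=value, ...) on one line, values as JSON. carry_out: Moves the arm, as the interface text tells. Shift numbers are shares of 0.025 m and turn numbers shares of 4 degrees, none past 1 either way. Its arguments: {"type":"object","properties":{"gripper":{"type":"array"},"linear":{"type":"array"},"turn":{"type":"array"}},"required":["gripper","linear","turn"]}

```bash
mkdir -p pics
python3 - <<'E'
from bench import env
import cv2,numpy as np
for n in("top","side"):
    im=env.snapshot(n); cv2.imwrite(f"pics/{n}0.png",im[:,:,::-1])
    c=env.camera_info(n); print(n,c["fx"],c["fy"],c["cx"],c["cy"]); print(np.round(c["cam_to_world"],4).tolist())
s=env.get_state(); print(s)
E
```

```text
top 487.9772128970935 487.9772128970935 250.78846990329993 185.76404556843664
[[-0.0058, -0.9941, 0.1085, 0.3979], [-0.9999, 0.0042, -0.015, -0.0187], [0.0145, -0.1086, -0.994, 1.5811], [0.0, 0.0, 0.0, 1.0]]
side 350.51812239600446 350.51812239600446 256.96728999898613 187.81659918725992
[[0.8545, -0.2782, 0.4386, 0.0708], [-0.5192, -0.4797, 0.7073, -0.8015], [0.0137, -0.8322, -0.5544, 0.7075], [0.0, 0.0, 0.0, 1.0]]
{'time_s': 0.1, 'qpos': array([-1.33779176,  0.57644446,  0.0248323 ,  1.43781866, -0.01499188,
        1.1290211 , -0.05647281]), 'dq': array([ 0.00064173, -0.00123578,  0.00065579, -0.00151796, -0.00041558,
        0.00015336, -0.00116143]), 'tau': array([ 5.84801193e-03, -7.67294240e+01,  2.25750446e+00, -2.86600560e+01,
        1.56589877e-02,  8.53262725e-03,  2.78869003e-06]), 'ee_pos': array([0.21014344, 0.64102265, 0.23053285]), 'eef_rot': array([ 1.57703194e-01,  9.87486271e-01, -7.49225465e-04, -8.11406936e-05]), 'contact_force': array([-0.41343827, -0.40554108,  0.52709349]), 'moment': array([0.00280309, 0.02593473, 0.01250648]), 'finger_force': 0.0, 'finger_gap': 0.9992340311483973}
```

View pics/top0.png

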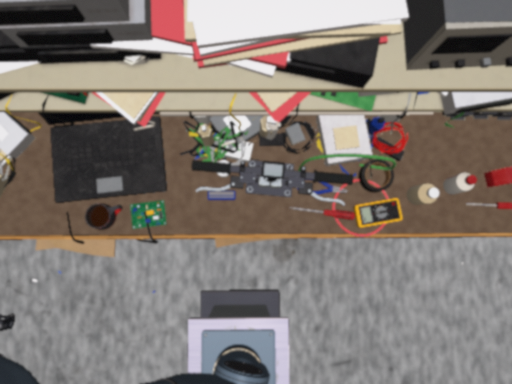

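View pics/side0.png

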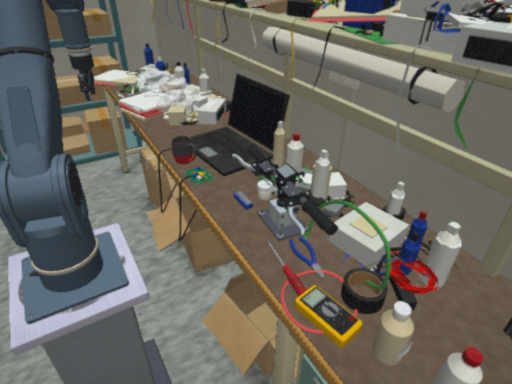

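The top view shows the bar from about (193,166) to (353,179). The left lever is near (212,188) and the right lever near (328,198). I'll enlarge both views around the bar.

Run:
```python
import cv2
a=cv2.imread("pics/top0.png")[145:225,180:380]; cv2.imwrite("pics/t1.png",cv2.resize(a,None,fx=4,fy=4,interpolation=cv2.INTER_CUBIC))
a=cv2.imread("pics/side0.png")[140:250,220:360]; cv2.imwrite("pics/s1.png",cv2.resize(a,None,fx=5,fy=5,interpolation=cv2.INTER_CUBIC))
```

```text
(no output)
```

View pics/t1.png

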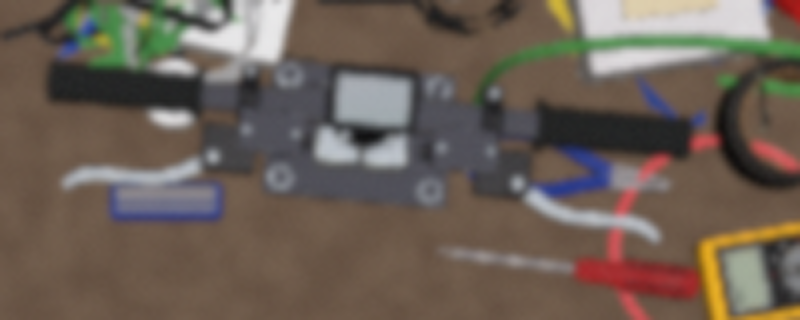

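View pics/s1.png

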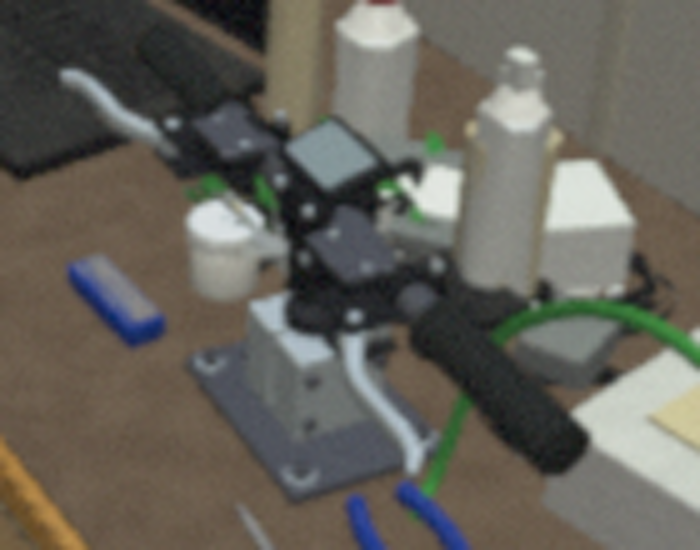

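```bash
cat > h.py <<'E'
from bench import env
import numpy as np
def ray(n,u,v):
    c=env.camera_info(n);T=np.array(c["cam_to_world"])
    d=T[:3,:3]@[(u-c["cx"])/c["fx"],(v-c["cy"])/c["fy"],1];return T[:3,3],d/np.linalg.norm(d)
def onz(n,u,v,z):
    o,d=ray(n,u,v);return o+d*(z-o[2])/d[2]
def tri(a,b):
    (o,d),(p,e)=ray("top",*a),ray("side",*b)
    t=np.linalg.lstsq(np.c_[d,-e],p-o,rcond=None)[0];x=o+d*t[0];y=p+e*t[1];return (x+y)/2,np.linalg.norm(x-y)
def proj(n,P):
    c=env.camera_info(n);q=np.linalg.inv(c["cam_to_world"])@[*P,1];return np.array([c["fx"]*q[0]/q[2]+c["cx"],c["fy"]*q[1]/q[2]+c["cy"]])
E
python3 - <<'E'
from h import *
import cv2
np.set_printoptions(precision=4,suppress=True)
T=lambda x,y:(180+(x+.5)/4-.5,145+(y+.5)/4-.5); S=lambda x,y:(220+(x+.5)/5-.5,140+(y+.5)/5-.5)
im=cv2.imread("pics/top0.png")
# grip axes by dark mask
E=[]
for x0,x1,y0,y1 in((190,230,158,174),(315,356,168,186)):
    m=(im[y0:y1,x0:x1].max(2)<50).astype(np.uint8)
    k,l,s,_=cv2.connectedComponentsWithStats(m); i=1+s[1:,4].argmax(); ys,xs=np.nonzero(l==i)
    r=cv2.minAreaRect(np.c_[xs+x0,ys+y0].astype(np.float32)); print(r); E.append(onz("top",*r[0],.15)); print(E[-1])
print("sep (expect ~.363)",np.linalg.norm(E[0]-E[1]))
L=onz("top",*T(49,81),.15);R=onz("top",*T(692,138),.15);print("ends",L,R,np.linalg.norm(L-R))
o=(E[0]+E[1])/2;y=E[0]-E[1];y/=np.linalg.norm(y);x=np.array([y[1],-y[0],0]);print("o",o,(L+R)/2,"y",y,"yaw",np.degrees(np.arctan2(-y[0],y[1])))
for a,b in(((68,183),(68,75)),((655,236),(415,468)),((212,156),(172,123)),((517,183),(355,317))): print("tri",tri(T(*a),S(*b)))
for p in((125,177),(600,220)):
    P=onz("top",*T(*p),.15);d=P-o;print("blade",P,"local",d@x,d@y)
for s in(1,-1):print("face",o-x*.0655+0*x+y*s*.182)
E
```

```text
((211.05519104003906, 166.33795166015625), (36.70610809326172, 8.304548263549805), 4.763641834259033)
[0.6124 0.0769 0.15  ]
((332.9497985839844, 177.56910705566406), (36.73961639404297, 8.291316032409668), 5.042450904846191)
[ 0.5774 -0.284   0.15  ]
sep (expect ~.363) 0.36259186956359823
ends [0.617  0.1336 0.15  ] [ 0.5726 -0.3424  0.15  ] 0.4780312704076948
o [ 0.5949 -0.1036  0.15  ] [ 0.5948 -0.1044  0.15  ] y [0.0964 0.9953 0.    ] yaw -5.530829615577345
tri (array([0.543 , 0.1179, 0.1521]), np.float64(0.004755111980750192))
tri (array([ 0.5017, -0.314 ,  0.1511]), np.float64(0.004337465546207518))
tri (array([0.5608, 0.012 , 0.1629]), np.float64(0.003698704319066122))
tri (array([ 0.54  , -0.2112,  0.1619]), np.float64(0.0036298889483062364))
blade [0.5453 0.0772 0.15  ] local -0.0667746673773956 0.17516064378962734
blade [ 0.512  -0.2726  0.15  ] local -0.06628340673674298 -0.1762500526353779
face [0.5473 0.0839 0.15  ]
face [ 0.5122 -0.2784  0.15  ]
```

The lever plane is at z≈0.15 and the clamp yaw is −5.5°. The left press point is about (0.543, 0.084) and the right one about (0.508, −0.278). I'll move to in front of the left lever with the gripper shut and tool y along the press direction.

Request:
carry_out(gripper=[0,0,0,0,0,0,0,0,0,0,0,0], linear=[[0.47,-0.92,0],[0.47,-0.92,0],[0.47,-0.92,0],[0.47,-0.92,0],[0.47,-0.92,0],[0.47,-0.92,0],[0.47,-0.92,0],[0.47,-0.92,0],[0.47,-0.92,0],[0.47,-0.92,0],[0.47,-0.92,0],[0.47,-0.92,0]], turn=[[0,0,-0.8],[0,0,-0.8],[0,0,-0.8],[0,0,-0.8],[0,0,-0.8],[0,0,-0.8],[0,0,-0.8],[0,0,-0.8],[0,0,-0.8],[0,0,-0.8],[0,0,-0.8],[0,0,-0.8]])

```text
time_s: 1.1
ee_pos: [0.3515, 0.3641, 0.2311]
eef_rot: [0.475, 0.88, -0.0, -0.0]
contact_force: [-0.5, -0.0, -0.3]
finger_gap: -0.003
finger_force: 0.0
```

Request:
carry_out(gripper=[0,0,0,0,0,0,0,0,0,0,0,0], linear=[[0.47,-0.92,0],[0.47,-0.92,0],[0.47,-0.92,0],[0.47,-0.92,0],[0.47,-0.92,0],[0.47,-0.92,0],[0.47,-0.92,0],[0.47,-0.92,0],[0.47,-0.92,0],[0.47,-0.92,0],[0.47,-0.92,0],[0,0,0]], turn=[[0,0,-0.8],[0,0,-0.8],[0,0,-0.8],[0,0,-0.8],[0,0,-0.8],[0,0,-0.8],[0,0,-0.8],[0,0,-0.8],[0,0,-0.8],[0,0,-0.8],[0,0,-0.8],[0,0,0]])

```text
time_s: 2.1
ee_pos: [0.4823, 0.1074, 0.2315]
eef_rot: [0.721, 0.693, -0.0, 0.001]
contact_force: [0.2, -1.6, 0.0]
finger_gap: -0.003
finger_force: 0.0
```

Request:
carry_out(gripper=[0,0,0,0,0,0,0], linear=[[0.44,-0.74,0],[0,0,-0.8],[0,0,-0.8],[0,0,-0.8],[0,0,-0.8],[0,0,-0.6],[0,0,0]], turn=[[0,0,-0.8],[0,0,0],[0,0,0],[0,0,0],[0,0,0],[0,0,0],[0,0,0]])

```text
time_s: 2.68
ee_pos: [0.4896, 0.094, 0.1337]
eef_rot: [0.737, 0.676, -0.002, -0.001]
contact_force: [-1.1, -0.2, -0.4]
finger_gap: -0.0
finger_force: 0.0
```

Run:
```python
from h import *
import cv2
a=env.snapshot("top")[130:230,180:280,::-1];b=env.snapshot("side")[90:190,180:320,::-1]
a=cv2.resize(a,(400,400),interpolation=2);b=cv2.resize(b,(400,286),interpolation=2)
o=np.zeros((400,800,3),np.uint8);o[:,:400]=a;o[:286,400:]=b;cv2.imwrite("pics/pre.png",o)
s=env.get_state();print(s["ee_pos"],s["eef_rot"],s["contact_force"],s["qpos"])
```

```text
[0.49120961 0.0939318  0.13620119] [ 7.36942058e-01  6.75955577e-01 -6.25136957e-04 -2.64177594e-04] [0.35523081 0.0231386  0.76552063] [-0.5696601   0.47125162  0.41459346  2.02218141 -0.28586295  0.70476246
 -0.0617193 ]
```

View pics/pre.png

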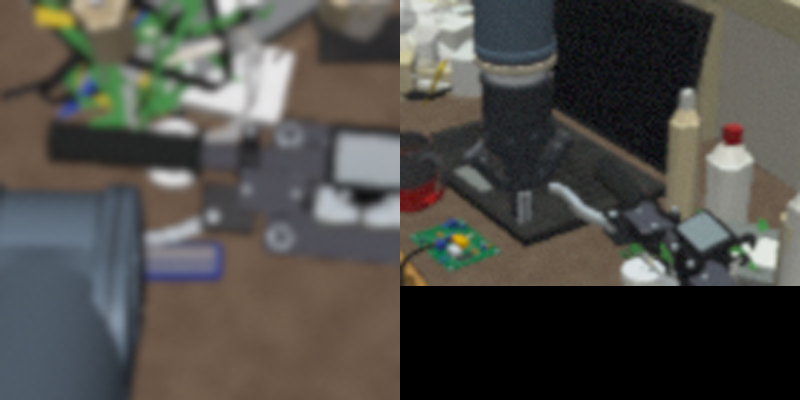

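The shut fingers are in front of the left lever and clear of it. Next I'll approach it.

Request:
carry_out(gripper=[0,0,0,0,0,0,0], linear=[[0.28,-0.08,0],[0.28,-0.08,0],[0.28,-0.08,0],[0.28,-0.06,0],[0.1,0,0],[0,0,0],[0,0,0]], turn=[[0,0,0],[0,0,0],[0,0,0],[0,0,0],[0,0,0],[0,0,0],[0,0,0]])

```text
time_s: 3.37
ee_pos: [0.522, 0.0864, 0.1362]
eef_rot: [0.737, 0.676, -0.0, -0.0]
contact_force: [0.6, -0.3, 0.3]
finger_gap: 0.001
finger_force: 0.0
```

Request:
carry_out(gripper=[0,0,0,0,0,0,0,0,0,0,0,0], linear=[[0.08,-0.01,0],[0.08,-0.01,0],[0.08,-0.01,0],[0.08,-0.01,0],[0.08,-0.01,0],[0.08,-0.01,0],[0.08,-0.01,0],[0.08,-0.01,0],[0.08,-0.01,0],[0.08,-0.01,0],[0,0,0],[0,0,0]], turn=[[0,0,0],[0,0,0],[0,0,0],[0,0,0],[0,0,0],[0,0,0],[0,0,0],[0,0,0],[0,0,0],[0,0,0],[0,0,0],[0,0,0]])

```text
time_s: 4.37
ee_pos: [0.542, 0.0841, 0.1362]
eef_rot: [0.737, 0.676, -0.0, -0.0]
contact_force: [-1.9, 2.5, 1.2]
finger_gap: 0.002
finger_force: 1.7
```

Request:
carry_out(gripper=[0,0,0,0,0], linear=[[0.04,0,0],[0.04,0,0],[0.04,0,0],[0,0,0],[0,0,0]], turn=[[0,0,0],[0,0,0],[0,0,0],[0,0,0],[0,0,0]])

```text
time_s: 4.78
ee_pos: [0.5451, 0.084, 0.1363]
eef_rot: [0.737, 0.676, 0.0, -0.0]
contact_force: [-2.9, 3.7, 0.6]
finger_gap: -0.001
finger_force: 1.9
```

Run:
```python
from h import *
import cv2
f=[]
for i in range(4): env.snapshot("side"); s=env.get_state(); f.append(s["contact_force"])
print(np.round(f,2), s["ee_pos"],s["time_s"])
```

```text
[[-2.67  4.59  0.33]
 [-2.17  4.13  0.31]
 [-2.77  3.75  0.9 ]
 [-2.69  4.38 -0.39]] [0.54497315 0.08398125 0.13628575] 4.9833
```

The side force fits friction from the lever's arc carrying the finger outward, so I'll follow the arc a little while pressing on.

Request:
carry_out(gripper=[0,0,0,0,0], linear=[[0.04,0.06,0],[0.04,0.04,0],[0.04,0.02,0],[0,0,0],[0,0,0]], turn=[[0,0,0],[0,0,0],[0,0,0],[0,0,0],[0,0,0]])

```text
time_s: 5.4
ee_pos: [0.5474, 0.0861, 0.1361]
eef_rot: [0.737, 0.676, -0.001, -0.0]
contact_force: [-4.8, -0.7, 0.9]
finger_gap: -0.001
finger_force: 2.2
```

Request:
carry_out(gripper=[0,0,0,0], linear=[[0.04,0,0],[0,0,0],[0,0,0],[0,0,0]], turn=[[0,0,0],[0,0,0],[0,0,0],[0,0,0]])

```text
time_s: 5.73
ee_pos: [0.5479, 0.0861, 0.136]
eef_rot: [0.737, 0.676, -0.001, -0.0]
contact_force: [-7.2, -0.8, 1.9]
finger_gap: -0.003
finger_force: 3.0
```

Request:
carry_out(gripper=[0,0,0,0], linear=[[0.04,0,0],[0,0,0],[0,0,0],[0,0,0]], turn=[[0,0,0],[0,0,0],[0,0,0],[0,0,0]])

```text
time_s: 6.07
ee_pos: [0.5484, 0.0861, 0.1359]
eef_rot: [0.737, 0.676, -0.002, -0.001]
contact_force: [-9.3, -1.1, 4.0]
finger_gap: -0.002
finger_force: 3.8
```

Firm point reached: about 4.5 N per mm of tool travel. I'll go slightly further and hold.

Request:
carry_out(gripper=[0,0,0,0,0,0,0,0,0,0,0,0], linear=[[0.04,0,0],[0.04,0,0],[0,0,0],[0,0,0],[0,0,0],[0,0,0],[0,0,0],[0,0,0],[0,0,0],[0,0,0],[0,0,0],[0,0,0]], turn=[[0,0,0],[0,0,0],[0,0,0],[0,0,0],[0,0,0],[0,0,0],[0,0,0],[0,0,0],[0,0,0],[0,0,0],[0,0,0],[0,0,0]])

```text
time_s: 7.07
ee_pos: [0.5494, 0.0861, 0.1358]
eef_rot: [0.737, 0.676, -0.002, -0.002]
contact_force: [-11.7, -1.2, 5.3]
finger_gap: 0.0
finger_force: 5.5
```

Request:
carry_out(gripper=[0,0,0,0,0,0,0,0,0,0,0,0], linear=[[0,0,0],[0,0,0],[0,0,0],[0,0,0],[0,0,0],[0,0,0],[0,0,0],[0,0,0],[0,0,0],[0,0,0],[0,0,0],[0,0,0]], turn=[[0,0,0],[0,0,0],[0,0,0],[0,0,0],[0,0,0],[0,0,0],[0,0,0],[0,0,0],[0,0,0],[0,0,0],[0,0,0],[0,0,0]])

```text
time_s: 8.07
ee_pos: [0.5493, 0.0861, 0.1358]
eef_rot: [0.737, 0.676, -0.002, -0.002]
contact_force: [-12.1, -0.3, 5.2]
finger_gap: 0.004
finger_force: 5.5
```

Run:
```python
from h import *
import cv2
a=env.snapshot("top")[150:210,185:275,::-1];b=env.snapshot("side")[90:190,180:320,::-1]
o=np.zeros((560,800,3),np.uint8);o[:267,:400]=cv2.resize(a,(400,267),interpolation=2);b=cv2.resize(b,(784,560),interpolation=2)
o=np.vstack([b])[:, :];cv2.imwrite("pics/hold.png",o)
s=env.get_state();print(s["ee_pos"],s["contact_force"],s["time_s"])
```

```text
[0.5493232  0.08611894 0.13580134] [-11.8436376   -0.88430404   6.27559091] 8.1667
```

View pics/hold.png

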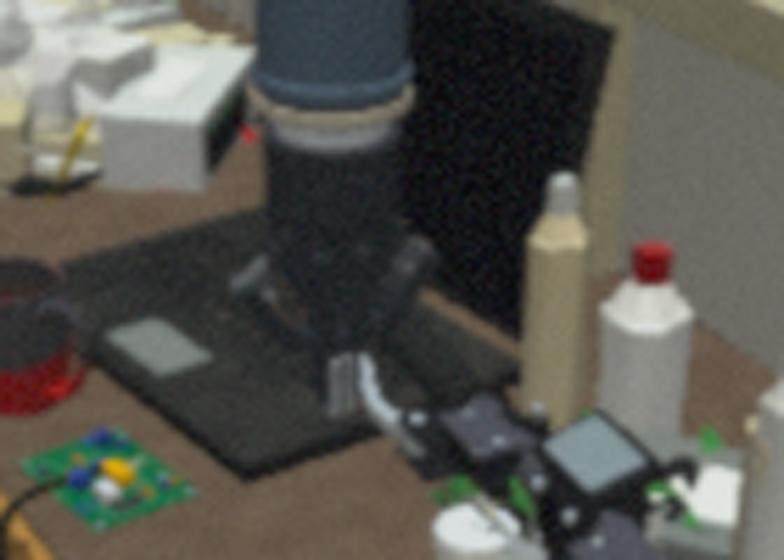

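The back of the shut fingers presses the left blade (contact near (365,375) in the crop), well short of the grip, and it held for over 2 s at about 12 N. Now I'll release it and cross to the right.

Request:
carry_out(gripper=[0,0,0,0,0,0,0,0,0,0,0,0], linear=[[-0.1,0,0],[-0.1,0,0],[-0.1,0,0],[-0.1,0,0],[-0.15,0,0],[-0.2,0,0],[-0.2,0,0],[-0.2,0,0],[-0.3,0,0],[-0.4,0,0],[-0.4,0,0],[-0.3,0,0]], turn=[[0,0,0],[0,0,0],[0,0,0],[0,0,0],[0,0,0],[0,0,0],[0,0,0],[0,0,0],[0,0,0],[0,0,0],[0,0,0],[0,0,0]])

```text
time_s: 9.17
ee_pos: [0.4867, 0.0869, 0.1363]
eef_rot: [0.737, 0.676, -0.0, -0.0]
contact_force: [-0.5, -0.0, -0.2]
finger_gap: -0.002
finger_force: 0.0
```

Request:
carry_out(gripper=[0,0,0,0,0,0,0,0], linear=[[0,0,0],[0,0,0.8],[0,0,0.8],[0,0,0.8],[0,0,0.8],[0,0,0.6],[0,0,0],[0,0,0]], turn=[[0,0,0],[0,0,0],[0,0,0],[0,0,0],[0,0,0],[0,0,0],[0,0,0],[0,0,0]])

```text
time_s: 9.83
ee_pos: [0.4888, 0.0871, 0.2318]
eef_rot: [0.737, 0.676, 0.001, 0.0]
contact_force: [-0.2, -0.0, 0.6]
finger_gap: -0.001
finger_force: 0.0
```

Run:
```python
from h import *
import cv2
b=env.snapshot("side");a0=cv2.imread("pics/side0.png");cv2.imwrite("pics/rel_full.png",b[:,:,::-1])
o=np.vstack([cv2.resize(i[145:180,225:275],(600,300),interpolation=2) if 0 else cv2.resize(i[140:190,220:290],(420,300),interpolation=2) for i in(a0,b[:,:,::-1])])
cv2.imwrite("pics/rel.png",o)
s=env.get_state();print(s["ee_pos"],s["eef_rot"],s["contact_force"],s["qpos"])
```

```text
[0.48818022 0.08709142 0.23101222] [ 7.36894411e-01  6.76007842e-01  1.51084455e-04 -4.22818187e-05] [-0.38213845  0.78200537 -0.85212994] [-0.62412496  0.34237964  0.48354746  1.91110636 -0.19569625  0.93385205
 -0.13357749]
```

View pics/rel.png

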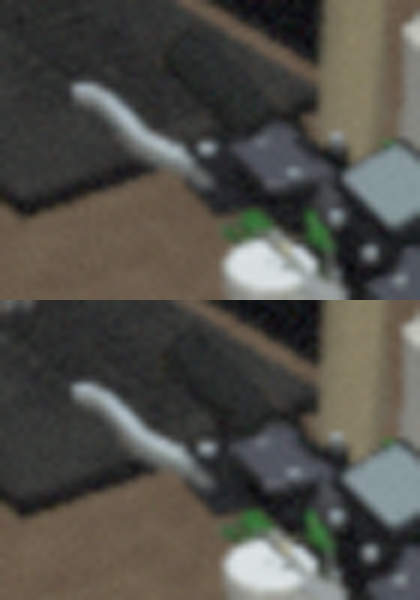

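The left lever is fully back out, with its tip at the same crop position as before (75,90). Crossing to the right now.

Request:
carry_out(gripper=[0,0,0,0,0,0,0,0], linear=[[-0.15,-0.9,0],[-0.15,-0.9,0],[-0.15,-0.9,0],[-0.15,-0.9,0],[-0.15,-0.9,0],[-0.15,-0.9,0],[-0.15,-0.9,0],[-0.15,-0.9,0]], turn=[[0,0,0],[0,0,0],[0,0,0],[0,0,0],[0,0,0],[0,0,0],[0,0,0],[0,0,0]])

```text
time_s: 10.55
ee_pos: [0.4574, -0.094, 0.2302]
eef_rot: [0.737, 0.676, -0.001, -0.001]
contact_force: [0.4, -0.0, -0.5]
finger_gap: 0.0
finger_force: 0.0
```

Request:
carry_out(gripper=[0,0,0,0,0,0,0,0,0,0], linear=[[0,-0.9,0],[0,-0.9,0],[0,-0.9,0],[0,-0.9,0],[0,-0.9,0],[0,-0.9,0],[0,-0.9,0],[0,-0.9,0],[0,0,0],[0,0,0]], turn=[[0,0,0],[0,0,0],[0,0,0],[0,0,0],[0,0,0],[0,0,0],[0,0,0],[0,0,0],[0,0,0],[0,0,0]])

```text
time_s: 11.38
ee_pos: [0.4575, -0.274, 0.2301]
eef_rot: [0.738, 0.675, -0.001, -0.001]
contact_force: [0.3, 0.3, -0.0]
finger_gap: -0.005
finger_force: 0.0
```

Request:
carry_out(gripper=[0,0,0,0,0,0,0], linear=[[0,0,-0.8],[0,0,-0.8],[0,0,-0.8],[0,0,-0.8],[0,0,-0.56],[0,0,0],[0,0,0]], turn=[[0,0,0],[0,0,0],[0,0,0],[0,0,0],[0,0,0],[0,0,0],[0,0,0]])

```text
time_s: 11.97
ee_pos: [0.4579, -0.2718, 0.1366]
eef_rot: [0.737, 0.676, -0.0, -0.001]
contact_force: [-0.7, -0.4, -0.2]
finger_gap: -0.005
finger_force: 0.0
```

Run:
```python
from h import *
import cv2
b=env.snapshot("side");cv2.imwrite("pics/pre2.png",cv2.resize(b[150:270,230:370,::-1],(700,600),interpolation=2))
s=env.get_state();print(s["ee_pos"],s["contact_force"])
```

```text
[ 0.45838714 -0.27242783  0.13742883] [ 0.31313259 -0.28991446  0.1374194 ]
```

View pics/pre2.png

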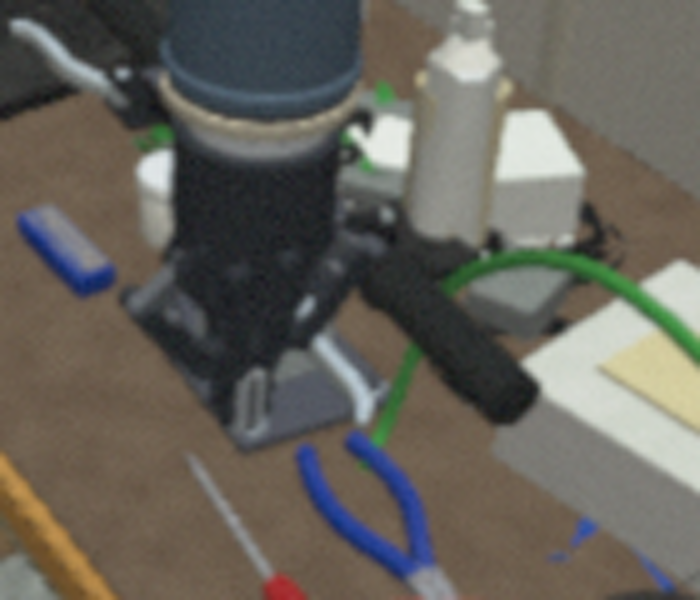

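The fingers are in front of the right blade and clear of it. I'll approach the same way.

Request:
carry_out(gripper=[0,0,0,0,0,0], linear=[[0.28,-0.03,0],[0.28,-0.03,0],[0.28,-0.03,0],[0.28,-0.03,0],[0,0,0],[0,0,0]], turn=[[0,0,0],[0,0,0],[0,0,0],[0,0,0],[0,0,0],[0,0,0]])

```text
time_s: 12.52
ee_pos: [0.4868, -0.2761, 0.1372]
eef_rot: [0.737, 0.676, -0.0, 0.0]
contact_force: [0.1, -0.2, 0.5]
finger_gap: 0.004
finger_force: 0.0
```

Request:
carry_out(gripper=[0,0,0,0,0,0,0,0,0,0], linear=[[0.08,-0.01,0],[0.08,-0.01,0],[0.08,-0.01,0],[0.08,-0.02,0],[0.08,-0.02,0],[0.08,-0.02,0],[0.08,-0.02,0],[0.08,-0.02,0],[0,0,0],[0,0,0]], turn=[[0,0,0],[0,0,0],[0,0,0],[0,0,0],[0,0,0],[0,0,0],[0,0,0],[0,0,0],[0,0,0],[0,0,0]])

```text
time_s: 13.35
ee_pos: [0.5021, -0.2796, 0.1372]
eef_rot: [0.737, 0.676, -0.0, 0.0]
contact_force: [-1.9, -1.5, 0.3]
finger_gap: 0.002
finger_force: 1.3
```

Request:
carry_out(gripper=[0,0,0,0,0], linear=[[0.04,-0.01,0],[0.04,-0.01,0],[0.04,-0.01,0],[0,0,0],[0,0,0]], turn=[[0,0,0],[0,0,0],[0,0,0],[0,0,0],[0,0,0]])

```text
time_s: 13.77
ee_pos: [0.5052, -0.2802, 0.1373]
eef_rot: [0.737, 0.676, -0.0, 0.0]
contact_force: [-2.9, -2.9, -0.4]
finger_gap: -0.001
finger_force: 1.5
```

Request:
carry_out(gripper=[0,0,0,0,0], linear=[[0.04,-0.01,0],[0.04,-0.01,0],[0,0,0],[0,0,0],[0,0,0]], turn=[[0,0,0],[0,0,0],[0,0,0],[0,0,0],[0,0,0]])

```text
time_s: 14.18
ee_pos: [0.5072, -0.2806, 0.1373]
eef_rot: [0.737, 0.676, -0.0, 0.0]
contact_force: [-3.0, -2.8, -0.1]
finger_gap: -0.002
finger_force: 1.5
```

Request:
carry_out(gripper=[0,0,0,0,0], linear=[[0.04,-0.03,0],[0.04,-0.03,0],[0,0,0],[0,0,0],[0,0,0]], turn=[[0,0,0],[0,0,0],[0,0,0],[0,0,0],[0,0,0]])

```text
time_s: 14.6
ee_pos: [0.5094, -0.2816, 0.1373]
eef_rot: [0.737, 0.676, 0.0, -0.0]
contact_force: [-1.5, 1.6, 1.0]
finger_gap: 0.004
finger_force: 0.9
```

Request:
carry_out(gripper=[0,0,0,0,0], linear=[[0.04,-0.01,0],[0.04,-0.01,0],[0,0,0],[0,0,0],[0,0,0]], turn=[[0,0,0],[0,0,0],[0,0,0],[0,0,0],[0,0,0]])

```text
time_s: 15.02
ee_pos: [0.5112, -0.2825, 0.1372]
eef_rot: [0.737, 0.676, -0.0, -0.0]
contact_force: [-2.0, 1.6, -0.8]
finger_gap: -0.002
finger_force: 0.9
```

Request:
carry_out(gripper=[0,0,0,0,0], linear=[[0.04,0,0],[0.04,0,0],[0,0,0],[0,0,0],[0,0,0]], turn=[[0,0,0],[0,0,0],[0,0,0],[0,0,0],[0,0,0]])

```text
time_s: 15.43
ee_pos: [0.513, -0.2827, 0.1372]
eef_rot: [0.737, 0.676, -0.0, -0.0]
contact_force: [-4.6, 0.4, -0.1]
finger_gap: 0.004
finger_force: 1.8
```

Request:
carry_out(gripper=[0,0,0,0,0], linear=[[0.04,0,0],[0.04,0,0],[0,0,0],[0,0,0],[0,0,0]], turn=[[0,0,0],[0,0,0],[0,0,0],[0,0,0],[0,0,0]])

```text
time_s: 15.85
ee_pos: [0.5141, -0.283, 0.1372]
eef_rot: [0.737, 0.676, -0.001, -0.001]
contact_force: [-6.9, -0.9, 1.8]
finger_gap: -0.002
finger_force: 3.5
```

The right lever is going firm. I'll press on to about 12 N and hold.

Request:
carry_out(gripper=[0,0,0,0,0,0], linear=[[0.04,0,0],[0.04,0,0],[0,0,0],[0,0,0],[0,0,0],[0,0,0]], turn=[[0,0,0],[0,0,0],[0,0,0],[0,0,0],[0,0,0],[0,0,0]])

```text
time_s: 16.35
ee_pos: [0.5151, -0.2831, 0.1371]
eef_rot: [0.737, 0.675, -0.001, -0.001]
contact_force: [-11.6, -1.1, 3.0]
finger_gap: 0.001
finger_force: 5.2
```

Request:
carry_out(gripper=[0,0,0,0,0,0,0,0,0,0,0,0], linear=[[0.03,0,0],[0,0,0],[0,0,0],[0,0,0],[0,0,0],[0,0,0],[0,0,0],[0,0,0],[0,0,0],[0,0,0],[0,0,0],[0,0,0]], turn=[[0,0,0],[0,0,0],[0,0,0],[0,0,0],[0,0,0],[0,0,0],[0,0,0],[0,0,0],[0,0,0],[0,0,0],[0,0,0],[0,0,0]])

```text
time_s: 17.35
ee_pos: [0.5154, -0.2832, 0.137]
eef_rot: [0.738, 0.675, -0.001, -0.002]
contact_force: [-12.4, -0.9, 4.8]
finger_gap: 0.001
finger_force: 5.8
```

Run:
```python
from h import *
import cv2
b=env.snapshot("side");cv2.imwrite("pics/hold2.png",cv2.resize(b[150:270,230:370,::-1],(700,600),interpolation=2))
s=env.get_state();print(s["ee_pos"],s["contact_force"],s["time_s"])
```

```text
[ 0.51542828 -0.28314436  0.13705124] [-11.88732054  -0.7922344    3.7815251 ] 17.4
```

View pics/hold2.png

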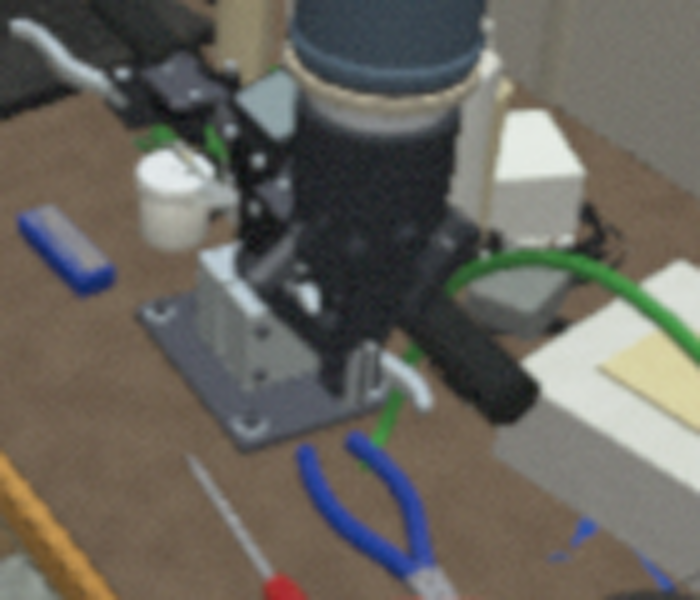

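The finger backs hold the right lever at its firm point (contact near (385,365)), with a clear gap to the grip, and the left lever is out. Handing in.

```bash
python3 -c "
from bench import env
print(env.finish_job())"
```

```text
the job is handed in; nothing more can be done
None
```

I pressed the left lever to its firm point at about 12 N, held it for over 2 s and let it spring fully back out; the right lever is now held at its firm point at about 12 N, short of the grip, and the job is handed in.

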